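Bobbin to the camera at a lacemaking stall

TASK

Get the dark bobbin with the blue bead ready for its close-up. First seat the white reflector block flat and square in the orange-cornered pocket of the camera stand and let go of it; then take the dark bobbin out of the rack and hold it still in the air over the middle of the block, level and at the height of the lens, pointing straight at the lens with its blue bead foremost. Finish while still holding it there, with the block still seated, and leave the other bobbins and everything else on the table where they are.

Things in the scene. Friction and masses are not known exactly. Their poses are not given: they have to be found in the camera images.
- tile_mid (a point): the white plastic reflector block, 60 (x) x 90 (y) x 20 mm (z), 90 to 180 g, lying flat and loose on the table. This point is its centre, 10 mm above its underside; x runs along the 60 mm side, y along the 90 mm side, z up. Either way round fits the pocket
- pocket (a point): centre of the pocket's floor on the camera stand (fixed), 8 mm above the table; z up, x along its 64 mm side, y along its 94 mm side (2 mm play on each side of the block), camera on the +y side. Seated, the block's centre is 10 mm above this point. Between its corner brackets the pocket's sides are open down to the floor: 54 mm of each 94 mm side, 24 mm of each 64 mm side
- stand: the camera stand, fixed; origin at table height under the pocket's centre, axes as the pocket's. Grey base plate 8 mm thick, reaching 60 mm in x, 65 mm in -y. Four orange corner brackets reach 20 mm along each pocket side, are upright for 7 mm above the floor, flare outward above that and end 14 mm above it. Black camera 64 mm wide, on a post at y = 175 mm, top 198 mm above the table
- focus (a point): the point in the air 162 mm straight above the centre of the pocket's floor (170 mm above the table), on the optical axis of the camera lens; z up, +y points straight at the lens, whose front face is 116 mm away
- bobbin_mid (a point): the dark brown wooden bobbin with the blue bead, loose in the rack: 133 mm long, 14 to 25 g, round shank of 12 mm diameter from x = -49 to +49 mm, a 15 mm knob at the -x end, a 16 mm blue bead at the +x end. This point is the middle of its length, on its axis, 44 mm above the table; x runs along the axis towards the blue bead, z up as it lies
- rack: notched wooden rack, fixed, origin at the centre of its underside; 94 (x) x 200 mm (y). Two rails along y at x = -38 and +38 mm, 8 mm thick and 46 mm high, carry the three bobbins along x, beads to +x, in places at y = -72, 0 and 72 mm, in any order. Between the rails is free room 68 mm long, down to a base plate 8 mm above the table
- bobbin_bead (a point): the centre of the dark bobbin's blue bead, 59 mm from the middle of the bobbin along its axis
- pale_a_mid (a point): pale wooden bobbin with a yellow bead, lying level on a rack, same shape and size as the dark bobbin. This point is the middle of its length, on its axis. Bystander: leave it where it lies
- pale_b_mid (a point): pale wooden bobbin with a green bead, lying level on a rack, same shape and size as the dark bobbin. This point is the middle of its length, on its axis. Bystander: leave it where it lies
- mug: blue mug, 80 mm wide, 90 mm high, origin at the centre of its underside. Bystander
- jar: amber glass jar with a brass cap, 60 mm wide, 70 mm high, origin at the centre of its underside. Bystander
- spool: empty pale wooden spool standing up, 34 mm wide, 38 mm high, origin at the centre of its underside. Bystander
- loupe: hand magnifier lying flat, round black rim 44 mm wide and 12 mm high, handle 60 mm long to -x; origin under the rim's centre. Bystander
- tin: round red tin with a brass lid, 73 mm wide, 32 mm high, origin at the centre of its underside. Bystander
Mind the look-alikes: they are no part of the job. Of the things that look like the part that bears tile_mid, the smaller one is meant.

How it is judged:
By the outcome, as a careful person would: the job done as asked, in the order asked, and still so for the second after the job is handed in, while the arm keeps its last pose, push and grip.
It also fails if it takes over 54 s, if anything falls off the work surface, if the arm or the gripper's body presses on something with over 40 N, if the wrist force passes 120 N, or if a joint passes its speed limit or range.

ROBOT

A 6-joint arm with a two-finger parallel gripper is mounted at the origin on the work surface. World frame = base frame: x ahead of the robot, y to its left, z up, the work surface at z = 0. Lengths are in m, angles in rad, forces in N, time in s.
With the tool pointing down it reaches from about 0.425 to 1.125 m from the base axis. Payload 14.9 kg.
Tool frame: the origin (TCP) lies at the centre of the arm's flange, where the gripper is bolted on; the fingertips stand 191 mm ahead of it and the grasp point (between the pads) lies 172 mm ahead of it; x points along the fingers, z is the direction in which the jaws open and shut, and the axes are right-handed (so a half turn about x gives the same grasp; the last joint's range is limited). The gripper opens to 91 mm and grips with 3 to 60 N. Pads are 32 mm wide; open, the fingers measure 118 mm over their backs; the gripper's body (76 mm by 178 mm) begins 60 mm behind the grasp point.
Start: joints at [1.236, 0.379, 1.734, -0, 1.028, -0.033], TCP at [0.208, 0.668, 0.405] pointing down, gripper open.
Joint ranges: [-2.77, 2.77], [-0.74, 2.19], [0, 2.66], [-1.06, 4.2], [0.31, 2.87], [-3.08, 3.08]. Speed limits (rad/s): [1.89, 1.89, 2.39, 3.14, 3.14, 3.14].

INTERFACE

Orientations are given as a 3x3 rotation matrix whose columns are the frame's x, y, z axes.
In Python, from station import status, vision, finish_job, spotter gives the robot as it stands.
- The arm moves only by the tool apply_moves, never from a script. Its argument "plan" is a list of rows, each an object of numbers: "tx", "ty", "tz": the shift along the tool's x, y, z in mm; "spin": the turn about the tool's x in rad; "jaw": the finger opening in mm, from 0 to 91.2. In form: [{"tx": .., "ty": .., "tz": .., "spin": .., "jaw": ..}, ...]. A call has 1 to 5 rows; each row is the pose to reach, as a shift and turn from the pose measured when the call began, along the tool's axes at that moment; what a row does not reach only later rows make up. A row lasts 1/8 s, in which the tool goes at most 62.5 mm and 10.7 degrees, less where a joint would pass 70% of its speed; a pose out of reach is approached as far as the arm can. A call with a gripper value outside its range is refused whole. The fingers move at their own pace and stop on an object; "squeeze" is the grip in N (left out, the last holds). Time passes only in rows, so rows that repeat a pose let the fingers close. It gives the time, the measured TCP pose, the force and the opening at its end, in the units of the state.
- status.state(): the state, without advancing time (a new reading comes with each control period).
- vision.snapshot(name): name is "scene" or "top" or "wrist"; returns a dict with "image" (480x640x3 uint8, red, green, blue), "fx", "fy", "cx", "cy" (pixels), "rvec" (rotation vector, rad) and "tvec" (3), from world to camera coordinates, as OpenCV has them. Camera axes: x right, y down, z forward; pixel columns grow to the right and rows downward; lengths in m; the calibration is good to about 2 mm. A picture is of the moment at which its call begins. There is no depth.
- finish_job(): hands the job in, once; it reports no verdict.
Trained networks look in a picture, given as the dict that the camera call returned (one of the last four; its "shot" number tells which), for a name from the list of things; names that differ only in an ending like _2 or _b are one class to them, and where a whole thing is asked for, a point or a joint stands for the part that bears it (a point fixed in the world has none). Each returns a list of dicts, best first, with "confidence" (0 to 1); they miss things now and then, are a little off and sometimes report something else, mostly with a low value. They report only what shows in the picture. A call takes as long as a camera call. They do not tell look-alikes from the thing itself.
- spotter.spot_in(picture, target): "point" ([x, y, z] in m, in world coordinates, good to about 4 mm: the middle of the surface that is visible of it).
The state is a dict: "t": time; "joint_positions": joint angles; "dq": joint speeds; "joint_torque": joint torques, N m; "eef_pos": TCP position; "orientation": TCP orientation; "force": force on the tool from outside, world axes, zero at the start; "wrist_torque": the same for the moment, N m; "grip_width": opening from 0.0 (shut) to 1.0 (fully open).
Only numpy, scipy, OpenCV 4.12 (cv2) and the standard library are available. Lean on these libraries where they do the work, as an engineer would, in place of code of your own. Each camera call takes 0.05 s, during which the arm holds its last target.

## Working session

There is one attempt and no reset: what is moved stays moved. The work goes in short steps, Python scripts to look and compute and a tool call to move; the robot and the scene stay as the last step left them, time stands still between calls to the robot, and variables do not carry over. Pictures are saved under pics/ and viewed, and the job is handed in when it is done.

Besides the shell and the picture viewer there is one more tool, called after "Call:" as a command line: name --argument value ..., lists and objects as JSON in quotes. apply_moves: Moves the arm, as the interface text tells. Its arguments: {"type":"object","properties":{"plan":{"type":"array","items":{"type":"object","properties":{"tx":{"type":"number"},"ty":{"type":"number"},"tz":{"type":"number"},"spin":{"type":"number"},"jaw":{"type":"number"}}}},"squeeze":{"type":"number"}},"required":["plan"]}

```bash
ls; mkdir -p pics
python3 - <<'E'
from station import status, vision
import cv2,numpy as np
np.set_printoptions(precision=4,suppress=True)
s=status.state()
for k,v in s.items(): print(k,np.array(v).round(4).tolist())
for n in ["scene","top","wrist"]:
    p=vision.snapshot(n); cv2.imwrite(f"pics/{n}0.png",p["image"][:,:,::-1]); print(n,{k:np.array(v).round(4).tolist() for k,v in p.items() if k!="image"})
E
```

```text
pics
t 0.0
joint_positions [1.2357, 0.3794, 1.7347, 0.0, 1.0285, -0.0333]
dq [0.0001, 0.0021, -0.0016, 0.0012, 0.0008, -0.0006]
joint_torque [0.0007, -76.3699, -43.4378, 0.065, 0.0423, -0.0001]
eef_pos [0.208, 0.6682, 0.4041]
orientation [[-0.0004, -0.9548, 0.2973], [-0.001, 0.2973, 0.9548], [-1.0, 0.0, -0.0011]]
force [-0.5111, -0.8136, 0.9371]
wrist_torque [0.0908, -0.0479, 0.004]
grip_width 1.001
scene {'fx': 576.353, 'fy': 576.353, 'cx': 318.241, 'cy': 239.9441, 'rvec': [2.3492, 0.55, -0.2252], 'tvec': [-0.4296, -0.0808, 1.5309], 'shot': 1}
top {'fx': 531.9529, 'fy': 531.9529, 'cx': 321.2106, 'cy': 243.1796, 'rvec': [2.1773, -2.1392, 0.1524], 'tvec': [-0.0587, 0.499, 1.1922], 'shot': 2}
wrist {'fx': 396.007, 'fy': 396.007, 'cx': 319.7575, 'cy': 235.9454, 'rvec': [-2.3267, -1.7105, -0.2582], 'tvec': [-0.6993, -0.0328, 0.3924], 'shot': 3}
```

View pics/scene0.png

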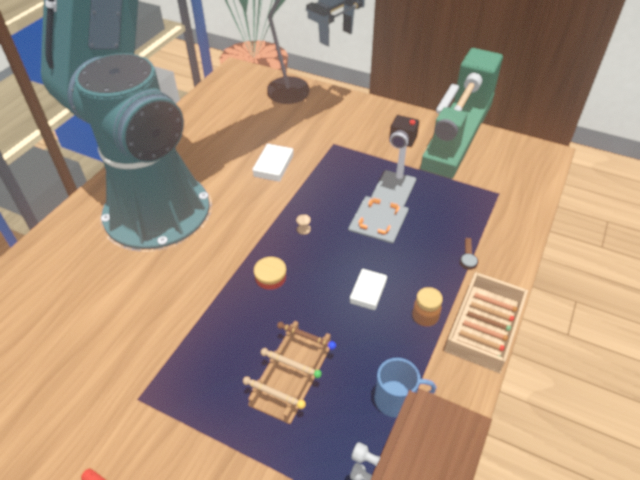

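View pics/top0.png

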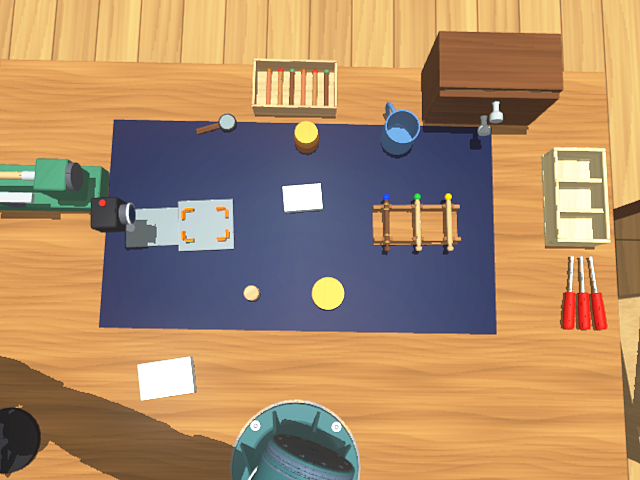

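View pics/wrist0.png

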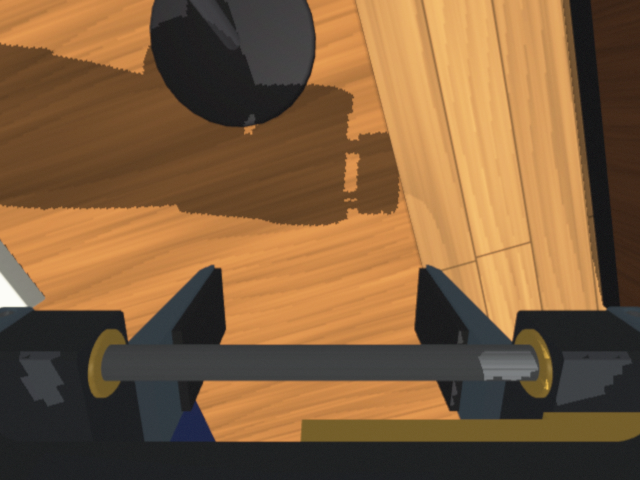

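The two white blocks in the top view are at (302,197), about 39x28 px, and at (166,378), about 56x38 px. The smaller one on the blue mat fits the description. The bobbin with the dark shank and blue bead is the leftmost in the rack, with its bead at (386,197). I'll measure these and confirm them in a crop.

```bash
cat > h.py <<'E'
import cv2,numpy as np
np.set_printoptions(precision=4,suppress=True)
def ray(p,uv,z):
    R=cv2.Rodrigues(np.array(p["rvec"],float))[0];t=np.array(p["tvec"],float)
    d=R.T@np.array([(uv[0]-p["cx"])/p["fx"],(uv[1]-p["cy"])/p["fy"],1.]);c=-R.T@t
    return c+d*(z-c[2])/d[2]
def proj(p,P):
    R=cv2.Rodrigues(np.array(p["rvec"],float))[0];q=R@np.array(P,float)+np.array(p["tvec"]);return np.array([p["fx"]*q[0]/q[2]+p["cx"],p["fy"]*q[1]/q[2]+p["cy"]])
def comps(mask,amin=15):
    n,l,s,c=cv2.connectedComponentsWithStats(mask.astype(np.uint8));return [(s[i],c[i],l==i) for i in range(1,n) if s[i][4]>=amin]
E
python3 - <<'E'
from h import *
from station import vision,spotter
for nm in["top","scene"]:
    p=vision.snapshot(nm);im=p["image"];hsv=cv2.cvtColor(im,cv2.COLOR_RGB2HSV).astype(int);H,S,V=hsv[...,0],hsv[...,1],hsv[...,2]
    print(nm,'cam',ray(p,(320,240),0))
    for s,c,m in comps((S<40)&(V>215),150):
        (cx,cy),wh,a=cv2.minAreaRect(np.argwhere(m)[:,::-1].astype(np.float32))
        q=np.argwhere(m)[:,::-1].astype(float);W=np.array([ray(p,x,0.02)[:2] for x in q])
        r=cv2.minAreaRect((W*1000).astype(np.float32));print('white',c,s[4],'rect mm',np.array(r[0]).round(1),np.array(r[1]).round(1),round(r[2],1),'mean',W.mean(0))
    for s,c,m in comps((H>5)&(H<16)&(S>190)&(V>170),10): print('orange',c,s, ray(p,c,0.02))
    for s,c,m in comps((H>110)&(H<130)&(S>200)&(V>150),6): print('blue',c,s,ray(p,c,0.044))
    for t in["tile_mid","bobbin_mid","bobbin_bead","pocket","stand","rack","pale_a_mid","mug","jar","spool","tin","loupe"]:
        try:
            for d in spotter.spot_in(p,t)[:3]: print(t,np.array(d["point"]).round(4),round(d["confidence"],2))
        except Exception as e: print(t,e)
    if nm=="top":
        c=np.hstack([cv2.resize(im[180:265,165:345],None,fx=4,fy=4,interpolation=2)[:,:,::-1]]);cv2.imwrite("pics/c1.png",c)
        cv2.imwrite("pics/c2.png",cv2.resize(im[180:265,360:470],None,fx=6,fy=6,interpolation=2)[:,:,::-1])
E
```

```text
top cam [ 0.5118 -0.0471  0.    ]
white [577.6264 170.7335] 439 rect mm [ 686.8 -668.5] [91.4 46.2] 86.6 mean [ 0.6871 -0.6582]
white [302.1216 196.8887] 979 rect mm [610.8  -3. ] [61.  90.9] 5.8 mean [ 0.6108 -0.0032]
white [576.5777 199.4071] 592 rect mm [ 614.9 -661.5] [50.7 99.4] 1.1 mean [ 0.6173 -0.6524]
white [ 15.2817 196.9648] 284 rect mm [597.5 667.4] [19.1 72.8] 1.1 mean [0.5975 0.6676]
white [201.5975 226.4141] 2333 rect mm [538.3 262.1] [115.  207.3] 3.6 mean [0.5361 0.2296]
white [577.561  228.9905] 631 rect mm [ 544.1 -658.9] [139.8  68.9] 67.3 mean [ 0.5464 -0.6515]
white [165.2081 377.9893] 1970 rect mm [190.2 295.1] [ 80.6 119.9] 9.5 mean [0.19   0.2952]
orange [185.8387 212.4839] [183 209  10  10  31] [0.5682 0.2679 0.02  ]
orange [220.5 208.5] [217 208   8   2  16] [0.5793 0.1874 0.02  ]
orange [183.5882 235.1765] [183 231   3   9  17] [0.5145 0.2704 0.02  ]
blue [385.7143 196.3929] [383 194   7   6  28] [ 0.6104 -0.197   0.044 ]
tile_mid [ 0.6078 -0.004   0.0223] 0.7
tile_mid [0.1891 0.2906 0.0213] 0.63
bobbin_mid [ 0.5492 -0.1978  0.0527] 0.67
bobbin_bead [ 0.55
[... 940 characters left out ...]
81 rect mm [ 759.9 -368. ] [22.2 45.1] 74.3 mean [ 0.7568 -0.3652]
tile_mid [ 0.6144 -0.0146  0.0242] 0.8
tile_mid [0.199  0.2789 0.0289] 0.62
tile_mid [ 0.5552 -0.272   0.047 ] 0.58
bobbin_mid [ 0.5623 -0.2025  0.0521] 0.54
bobbin_bead [ 0.5547 -0.2001  0.0477] 0.8
pocket [0.5423 0.3029 0.0129] 0.66
stand [0.5414 0.3047 0.0071] 0.87
rack [ 0.5522 -0.2854  0.0097] 0.77
pale_a_mid [ 0.5569 -0.3474  0.0466] 0.79
pale_a_mid [ 0.5522 -0.1973  0.0499] 0.25
mug [ 0.7599 -0.21    0.0532] 0.89
jar [ 0.7565 -0.0276  0.0637] 0.84
jar [ 0.5631 -0.2003  0.0531] 0.18
spool [0.3855 0.1024 0.0433] 0.62
spool [ 0.5565 -0.2726  0.0481] 0.62
tin [ 0.3929 -0.0736  0.0329] 0.95
loupe [0.792  0.1861 0.0148] 0.69
```

View pics/c1.png

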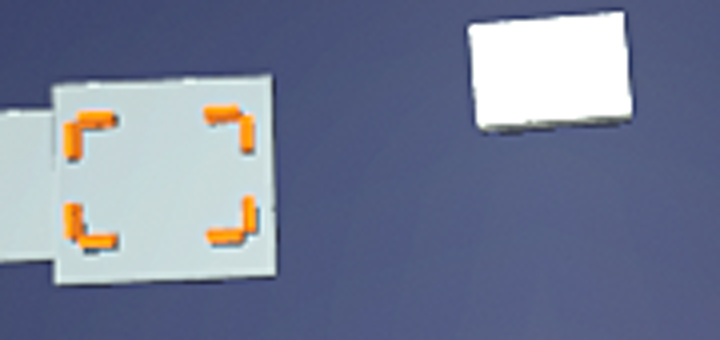

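View pics/c2.png

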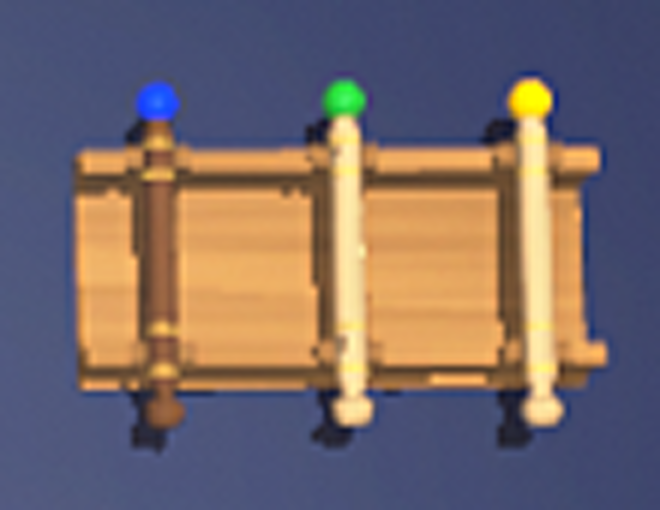

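The crops confirm both: the 61x91 mm white block at (302,197), and the dark shank with the blue bead at (386,196). Next I'll fit the block, pocket and bobbin more precisely.

Run:
```python
from h import *
from station import vision,status
from scipy.optimize import least_squares
s=status.state();Rt=np.array(s["orientation"]);pt=np.array(s["eef_pos"])
w=vision.snapshot("wrist");R=cv2.Rodrigues(np.array(w["rvec"]))[0];c=-R.T@np.array(w["tvec"])
print("wristcam in tool: pos",Rt.T@(c-pt),"axes",(Rt.T@R.T))
def edge_fit(p,poly3d,dims=None):pass
def warp(p,x0,y0,sz,z,s=0.0005):
    # rectified plan view at height z: row=x decreasing, col=y decreasing
    n=int(sz/s);src=[];dst=[]
    for a,b in[(0,0),(n,0),(n,n),(0,n)]:
        src.append(proj(p,[x0+sz/2-b*s,y0+sz/2-a*s,z]));dst.append((a,b))
    M=cv2.getPerspectiveTransform(np.float32(src),np.float32(dst))
    return cv2.warpPerspective(p["image"],M,(n,n),flags=cv2.INTER_CUBIC)
for nm in["top","scene"]:
    p=vision.snapshot(nm);im=p["image"]
    cv2.imwrite(f"pics/pk_{nm}.png",warp(p,0.54,0.30,0.26,0.008)[:,:,::-1])
    # block: min area rect on thresh in upsampled plan view at z=.02
    b=warp(p,0.611,-0.003,0.16,0.02);g=b.min(2);m=(g>150).astype(np.uint8)
    n,l,st,cc=cv2.connectedComponentsWithStats(m);i=1+st[1:,4].argmax()
    r=cv2.minAreaRect(np.argwhere(l==i)[:,::-1].astype(np.float32))
    print(nm,"block c",0.611+0.08-r[0][1]*.0005,-0.003+0.08-r[0][0]*.0005,"size",np.array(r[1])/2,r[2])
    g=warp(p,0.55,-0.20,0.18,0.044);cv2.imwrite(f"pics/bb_{nm}.png",g[:,:,::-1])
```

```text
wristcam in tool: pos [ 0.0202  0.084  -0.0001] axes [[-0.0002 -0.2961  0.9552]
 [-0.0012 -0.9552 -0.2961]
 [ 1.     -0.0012 -0.0001]]
top block c 0.6103664398193359 -0.003106170654296872 size [63.6745 92.8292] 83.9909896850586
scene block c 0.6122219161987305 -0.00860823822021485 size [ 66.7365 106.7261] 83.9909896850586
```

```bash
python3 -c "
import cv2,numpy as np
a=cv2.imread('pics/pk_top.png');b=cv2.imread('pics/pk_scene.png');c=np.hstack([a,b]);print(c.shape);cv2.imwrite('pics/pk.png',cv2.resize(c,(800,400)))
a=cv2.imread('pics/bb_top.png');b=cv2.imread('pics/bb_scene.png');c=np.hstack([a,b]);cv2.imwrite('pics/bb.png',cv2.resize(c,(800,400)))"
```

```text
(520, 1040, 3)
```

View pics/pk.png

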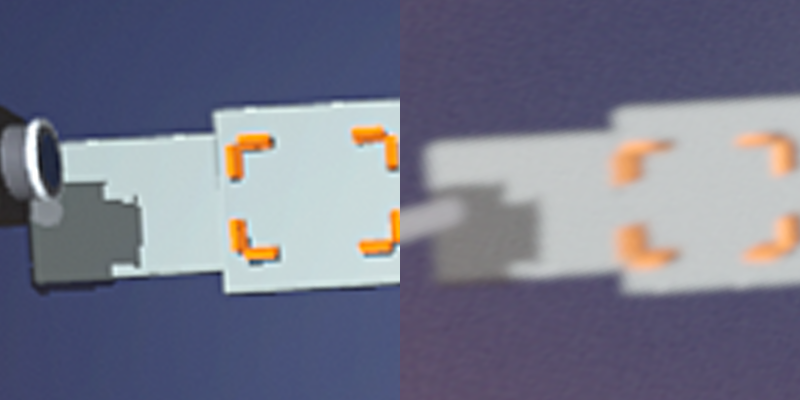

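View pics/bb.png

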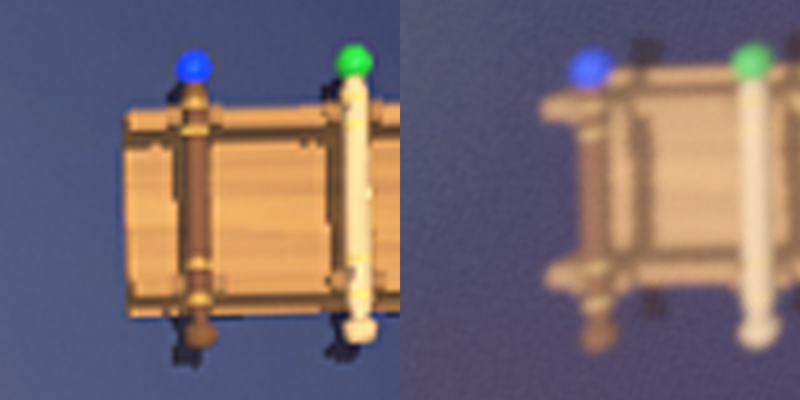

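```bash
cat >> h.py <<'E'
def goal(x,y,z,yaw):
    "grasp point target (world) and jaw yaw deg -> tool shift mm & spin rad"
    from station import status
    s=status.state();R=np.array(s["orientation"]);p=np.array(s["eef_pos"])
    z0=R[:,2];cur=np.degrees(np.arctan2(z0[1],z0[0]))
    d=R.T@(np.array([x,y,z+.172])-p)*1000
    sp=-((yaw-cur+180)%360-180)
    print("t",s["t"],"grasp",(p+R[:,0]*.172).round(4),"yaw",cur.round(2),"grip",round(s["grip_width"]*91.2,1),"F",np.array(s["force"]).round(1),"tilt",R[:2,0].round(4))
    print("-> tx %.1f ty %.1f tz %.1f spin %.4f"%(*d,np.radians(sp)))
E
python3 -c "
from h import *
goal(.611,-.004,.232,5.9)"
```

```text
t 1.6 grasp [0.2081 0.6684 0.2327] yaw 72.71 grip 91.1 F [-0.5  0.1  0.4] tilt [-0.  0.]
-> tx 0.7 ty -584.6 tz -522.2 spin 1.1660
```

Call:
apply_moves --plan '[{"tx": 0,"ty": -585,"tz": -522,"spin": 1.166},{"tx": 0,"ty": -585,"tz": -522,"spin": 1.166},{"tx": 0,"ty": -585,"tz": -522,"spin": 1.166},{"tx": 0,"ty": -585,"tz": -522,"spin": 1.166},{"tx": 0,"ty": -585,"tz": -522,"spin": 1.166}]'

```text
$.plan[0]: bad value
```

```bash
python3 -c "
from h import *
goal(.611,-.004,.232,5.9)"
```

```text
t 1.6 grasp [0.2081 0.6684 0.2327] yaw 72.71 grip 91.1 F [-0.5  0.1  0.4] tilt [-0.  0.]
-> tx 0.7 ty -584.6 tz -522.2 spin 1.1660
```

Call:
apply_moves --plan '[{"tx": 0,"ty": -46,"tz": -41,"spin": 0.15,"jaw": 91},{"tx": 0,"ty": -92,"tz": -82,"spin": 0.3,"jaw": 91},{"tx": 0,"ty": -138,"tz": -123,"spin": 0.45,"jaw": 91},{"tx": 0,"ty": -184,"tz": -164,"spin": 0.6,"jaw": 91},{"tx": 0,"ty": -230,"tz": -205,"spin": 0.75,"jaw": 91}]'

```text
t: 2.22
eef_pos: [0.3674, 0.4026, 0.405]
orientation: [[0.0, -0.492, 0.871], [0.0, 0.871, 0.492], [-1.0, 0.0, 0.001]]
force: [1.2, 0.9, 0.5]
grip_width: 1.001
```

```bash
python3 -c "
from h import *
goal(.611,-.004,.232,5.9)"
```

```text
t 2.225 grasp [0.3675 0.4026 0.233 ] yaw 29.47 grip 91.2 F [1.2 0.9 0.5] tilt [0.0005 0.0004]
-> tx 0.9 ty -473.8 tz 12.0 spin 0.4114
```

Call:
apply_moves --plan '[{"tx": 0,"ty": -60,"tz": 2,"spin": 0.1,"jaw": 91},{"tx": 0,"ty": -120,"tz": 3,"spin": 0.2,"jaw": 91},{"tx": 0,"ty": -180,"tz": 5,"spin": 0.3,"jaw": 91},{"tx": 0,"ty": -240,"tz": 6,"spin": 0.41,"jaw": 91},{"tx": 0,"ty": -300,"tz": 8,"spin": 0.41,"jaw": 91}]'

```text
t: 2.85
eef_pos: [0.5227, 0.1434, 0.4053]
orientation: [[0.001, -0.102, 0.995], [0.001, 0.995, 0.102], [-1.0, 0.0, 0.001]]
force: [1.0, 1.2, 0.1]
grip_width: 0.998
```

```bash
python3 -c "
from h import *
goal(.611,-.004,.232,5.9)"
```

```text
t 2.85 grasp [0.5229 0.1435 0.2333] yaw 5.88 grip 91.0 F [1.  1.2 0.1] tilt [0.0011 0.0006]
-> tx 1.3 ty -155.7 tz 72.7 spin -0.0003
```

Run:
```python
from h import *
from station import vision
import pickle
p=vision.snapshot("wrist");pickle.dump(p,open("w1.pkl","wb"));cv2.imwrite("pics/w1.png",p["image"][:,:,::-1])
```

```text
(no output)
```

View pics/w1.png

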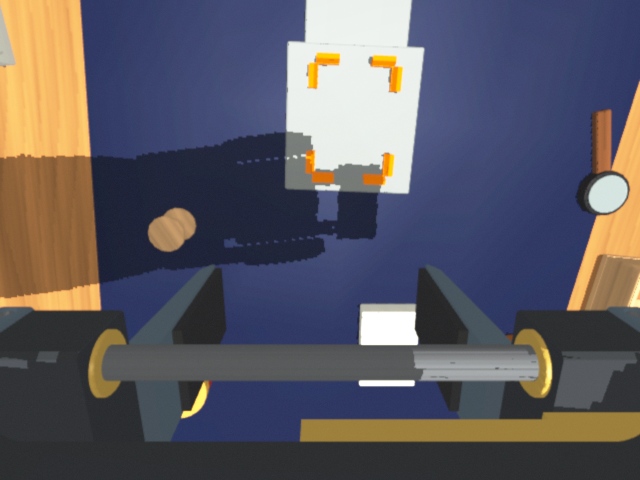

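```bash
cat >> h.py <<'E'
def fit_rect(p,px,model,z,x0):
    "px: image corners refined, model: Nx2 local coords; fit x,y,yaw on plane z"
    from scipy.optimize import least_squares
    g=cv2.cvtColor(p["image"],cv2.COLOR_RGB2GRAY)
    c=cv2.cornerSubPix(g,np.float32(px).reshape(-1,1,2),(4,4),(-1,-1),(3,30,.01)).reshape(-1,2)
    W=np.array([ray(p,u,z)[:2] for u in c])
    def f(v):
        a=v[2];R=np.array([[np.cos(a),-np.sin(a)],[np.sin(a),np.cos(a)]]);return ((np.array(model)@R.T+v[:2]-W)*1000).ravel()
    r=least_squares(f,x0);return r.x,r.fun.reshape(-1,2).round(1),c.round(1)
E
python3 - <<'E'
from h import *
import pickle
p=pickle.load(open("w1.pkl","rb"))
# corners: image up = +y, right = +x
m=[(-.06,.065),(.06,.065),(.06,-.065),(-.06,-.065)]
v,r,c=fit_rect(p,[(287,42),(423,47),(410,193),(286,189)],m,.008,[.54,.23,0]);print("plate",v[:2],np.degrees(v[2]),r.tolist(),c.tolist())
W=[ray(p,u,.008)[:2] for u in c];print([np.linalg.norm(W[i]-W[(i+1)%4]) for i in range(4)])
cr=cv2.resize(p["image"][30:210,270:440],None,fx=3.3,fy=3.3,interpolation=2)
a=v[2];R=np.array([[np.cos(a),-np.sin(a)],[np.sin(a),np.cos(a)]])
for z,s,col in[(.008,(.032,.047),(0,255,0)),(.022,(.032,.047),(255,0,0))]:
    q=[proj(p,[*(R@np.array([sx*s[0],sy*s[1]])+v[:2]),z]) for sx,sy in[(-1,-1),(1,-1),(1,1),(-1,1)]]
    cv2.polylines(cr,[np.int32((np.array(q)-[270,30])*3.3)],True,col,1)
cv2.imwrite("pics/w1c.png",cr[:,:,::-1])
# block corners partially: visible left ones
E
```

```text
plate [0.5439 0.2234] 3.3077414959667277 [[-1.1, 0.8], [0.9, 0.8], [0.8, -0.9], [-0.6, -0.8]] [[287.79998779296875, 40.79999923706055], [423.70001220703125, 47.29999923706055], [407.79998779296875, 193.0], [284.70001220703125, 187.89999389648438]]
[np.float64(0.11810608530225045), np.float64(0.12837293981069672), np.float64(0.11873058295202452), np.float64(0.12850180138234377)]
```

View pics/w1c.png

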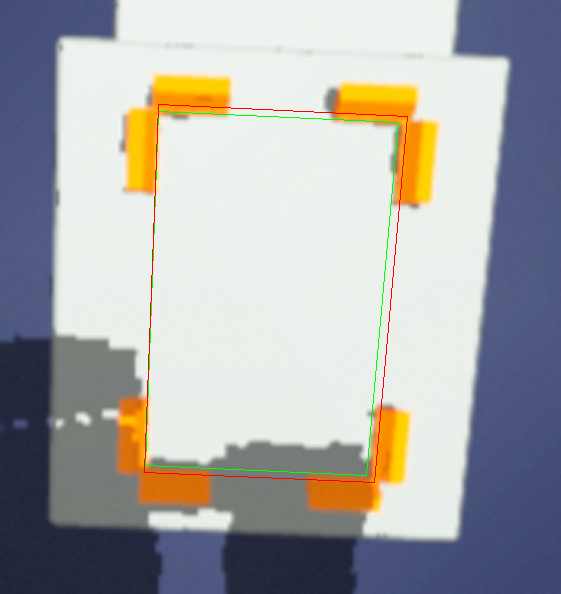

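Run:
```python
from h import *
from station import vision
p=vision.snapshot("top")
img0=cv2.imread("pics/top0.png")[:,:,::-1].copy();p["image"]=img0
m=[(.06,.065),(.06,-.065),(-.06,-.065),(-.06,.065)]
v,r,c=fit_rect(p,[(178.2,201.2),(232.7,198.7),(234,248.7),(178.7,251.2)],m,.008,[.54,.23,0]);print("plate top",v[:2],np.degrees(v[2]),r.tolist())
goal(.611,-.075,.232,5.9)
```

```text
plate top [0.5428 0.2237] 3.6490066586512726 [[1.2, 0.5], [0.4, -0.2], [-0.6, -0.7], [-1.1, 0.4]]
t 2.95 grasp [0.5243 0.1416 0.2333] yaw 5.74 grip 91.1 F [0.2 0.3 0.4] tilt [0.0017 0.0001]
-> tx 1.4 ty -224.2 tz 64.8 spin -0.0027
```

Call:
apply_moves --plan '[{"tx": 0,"ty": -56,"tz": 16,"spin": 0,"jaw": 91},{"tx": 0,"ty": -112,"tz": 32,"spin": 0,"jaw": 91},{"tx": 1,"ty": -168,"tz": 48,"spin": 0,"jaw": 91},{"tx": 1,"ty": -224,"tz": 65,"spin": 0,"jaw": 91},{"tx": 1,"ty": -224,"tz": 65,"spin": 0,"jaw": 91}]'

```text
t: 3.58
eef_pos: [0.612, -0.0772, 0.4044]
orientation: [[0.002, -0.097, 0.995], [-0.0, 0.995, 0.097], [-1.0, -0.0, 0.002]]
force: [-0.4, 1.0, 0.8]
grip_width: 0.992
```

Run:
```python
from h import *
from station import vision
import pickle
goal(.611,-.004,.05,5.9)
p=vision.snapshot("wrist");pickle.dump(p,open("w2.pkl","wb"));cv2.imwrite("pics/w2.png",p["image"][:,:,::-1])
```

```text
t 3.575 grasp [ 0.6124 -0.0772  0.2324] yaw 5.57 grip 90.5 F [-0.4  1.   0.8] tilt [ 0.0021 -0.0002]
-> tx 182.4 ty 73.0 tz 5.7 spin -0.0058
```

View pics/w2.png

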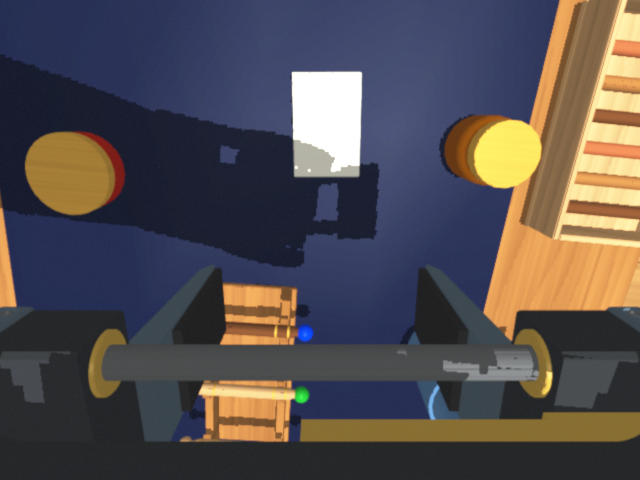

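Run:
```python
from h import *
import pickle
p=pickle.load(open("w2.pkl","rb"))
m=[(-.03,.045),(.03,.045),(.03,-.045),(-.03,-.045)]
v,r,c=fit_rect(p,[(292,72),(361,72),(360,177),(294,176)],m,.02,[.61,0,0]);print("block",v[:2],np.degrees(v[2]),r.tolist(),c.tolist())
cv2.imwrite("pics/w2c.png",cv2.resize(p["image"][60:190,270:390],None,fx=4,fy=4,interpolation=2)[:,:,::-1])
goal(v[0],v[1],.06,np.degrees(v[2]))
```

```text
block [ 0.6118 -0.0036] 5.663350886132731 [[-0.2, 0.2], [0.2, 0.4], [0.2, -0.3], [-0.2, -0.4]] [[291.3999938964844, 71.5999984741211], [361.29998779296875, 71.5999984741211], [358.6000061035156, 176.10000610351562], [293.70001220703125, 176.3000030517578]]
t 3.625 grasp [ 0.6116 -0.0756  0.2322] yaw 5.63 grip 90.7 F [-1.1  0.8 -0.5] tilt [0.0014 0.0003]
-> tx 172.2 ty 71.6 tz 7.2 spin -0.0007
```

View pics/w2c.png

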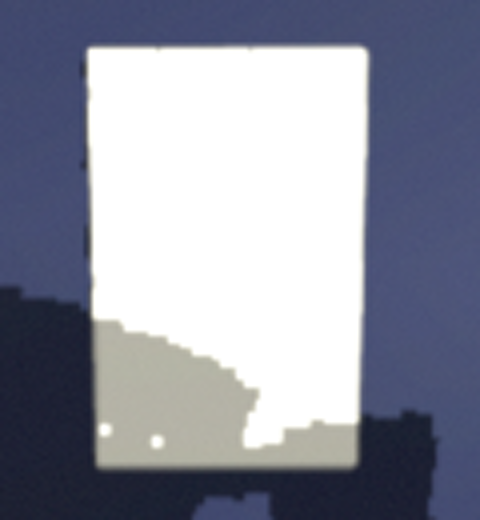

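Call:
apply_moves --plan '[{"tx": 0,"ty": 50,"tz": 4,"spin": 0,"jaw": 91},{"tx": 40,"ty": 72,"tz": 4,"spin": 0,"jaw": 91},{"tx": 95,"ty": 72,"tz": 4,"spin": 0,"jaw": 91},{"tx": 150,"ty": 72,"tz": 4,"spin": 0,"jaw": 91},{"tx": 165,"ty": 72,"tz": 4,"spin": 0,"jaw": 91}]'

```text
t: 4.25
eef_pos: [0.6069, -0.0021, 0.2365]
orientation: [[-0.004, -0.099, 0.995], [0.001, 0.995, 0.099], [-1.0, 0.001, -0.003]]
force: [-0.4, 0.1, -0.3]
grip_width: 0.996
```

Run:
```python
from h import *
goal(.6118,-.0036,.024,5.66)
```

```text
t 4.25 grasp [ 0.6063 -0.002   0.0645] yaw 5.71 grip 90.9 F [-0.4  0.1 -0.3] tilt [-0.0035  0.0006]
-> tx 40.5 ty -2.1 tz 4.8 spin 0.0008
```

Call:
apply_moves --plan '[{"tx": 15,"ty": -2,"tz": 5,"spin": 0,"jaw": 91},{"tx": 30,"ty": -2,"tz": 5,"spin": 0,"jaw": 91},{"tx": 40,"ty": -2,"tz": 5,"spin": 0,"jaw": 91},{"tx": 40,"ty": -2,"tz": 5,"spin": 0,"jaw": 91}]'

```text
t: 4.75
eef_pos: [0.6119, -0.0036, 0.1963]
orientation: [[-0.004, -0.099, 0.995], [0.001, 0.995, 0.099], [-1.0, 0.001, -0.004]]
force: [-0.4, -0.2, 0.0]
grip_width: 0.998
```

Run:
```python
from h import *
goal(.6118,-.0036,.024,5.66)
```

```text
t 4.75 grasp [ 0.6112 -0.0034  0.0243] yaw 5.7 grip 91.0 F [-0.4 -0.2  0. ] tilt [-0.004   0.0006]
-> tx 0.3 ty -0.0 tz -0.1 spin 0.0007
```

Call:
apply_moves --plan '[{"tx": 0,"ty": 0,"tz": 0,"spin": 0,"jaw": 56},{"tx": 0,"ty": 0,"tz": 0,"spin": 0,"jaw": 56},{"tx": 0,"ty": 0,"tz": 0,"spin": 0,"jaw": 56},{"tx": 0,"ty": 0,"tz": 0,"spin": 0,"jaw": 56},{"tx": 0,"ty": 0,"tz": 0,"spin": 0,"jaw": 56}]' --squeeze 25

```text
t: 5.38
eef_pos: [0.612, -0.0036, 0.1966]
orientation: [[-0.004, -0.099, 0.995], [0.001, 0.995, 0.099], [-1.0, 0.001, -0.004]]
force: [-1.1, -0.7, 5.8]
grip_width: 0.654
```

Run:
```python
from h import *
goal(.5436,.2235,.10,3.4)
```

```text
t 5.375 grasp [ 0.6114 -0.0035  0.0246] yaw 5.7 grip 59.6 F [-1.1 -0.7  5.8] tilt [-0.0037  0.0006]
-> tx -75.0 ty 232.8 tz -45.8 spin 0.0401
```

Call:
apply_moves --plan '[{"tx": -25,"ty": 0,"tz": 0,"spin": 0,"jaw": 56},{"tx": -55,"ty": 15,"tz": -3,"spin": 0,"jaw": 56},{"tx": -75,"ty": 65,"tz": -13,"spin": 0.01,"jaw": 56},{"tx": -75,"ty": 120,"tz": -24,"spin": 0.02,"jaw": 56},{"tx": -75,"ty": 175,"tz": -34,"spin": 0.04,"jaw": 56}]'

```text
t: 6.0
eef_pos: [0.5604, 0.1685, 0.2721]
orientation: [[-0.003, -0.058, 0.998], [0.001, 0.998, 0.058], [-1.0, 0.001, -0.003]]
force: [0.1, 0.8, -0.8]
grip_width: 0.654
```

Run:
```python
from h import *
goal(.5436,.2235,.07,3.4)
```

```text
t 6.0 grasp [0.5598 0.1687 0.1001] yaw 3.35 grip 59.7 F [ 0.1  0.8 -0.8] tilt [-0.0033  0.0007]
-> tx 30.2 ty 55.8 tz -13.4 spin -0.0008
```

Call:
apply_moves --plan '[{"tx": 5,"ty": 28,"tz": -7,"spin": 0,"jaw": 56},{"tx": 15,"ty": 50,"tz": -12,"spin": 0,"jaw": 56},{"tx": 30,"ty": 56,"tz": -13,"spin": 0,"jaw": 56},{"tx": 45,"ty": 56,"tz": -13,"spin": 0,"jaw": 56},{"tx": 45,"ty": 56,"tz": -13,"spin": 0,"jaw": 56}]'

```text
t: 6.62
eef_pos: [0.5437, 0.2228, 0.2257]
orientation: [[-0.006, -0.058, 0.998], [-0.0, 0.998, 0.058], [-1.0, 0.0, -0.006]]
force: [-0.2, -0.1, -1.3]
grip_width: 0.654
```

Run:
```python
from h import *
from station import vision
import pickle
goal(.5436,.2235,.034,3.4)
for n in["wrist","top"]:
    p=vision.snapshot(n);pickle.dump(p,open(n+"3.pkl","wb"));im=p["image"]
    if n=="top": im=cv2.resize(im[180:270,160:260],None,fx=6,fy=6,interpolation=2)
    cv2.imwrite(f"pics/{n}3.png",im[:,:,::-1])
```

```text
t 6.625 grasp [0.5427 0.2228 0.0537] yaw 3.31 grip 59.6 F [-0.2 -0.1 -1.3] tilt [-0.0056 -0.0002]
-> tx 19.7 ty 0.7 tz 0.1 spin -0.0015
```

View pics/wrist3.png

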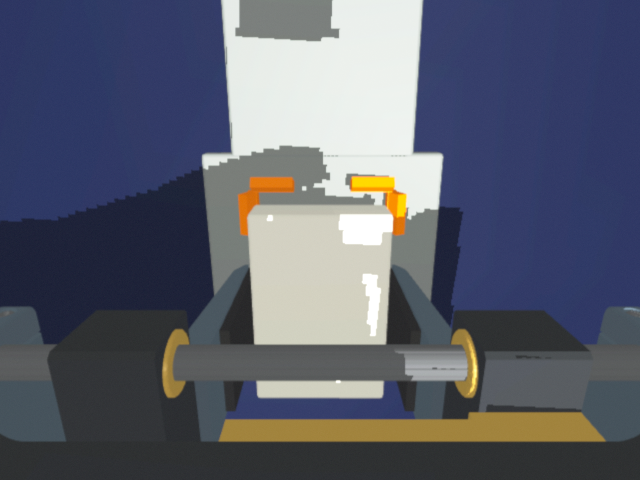

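View pics/top3.png

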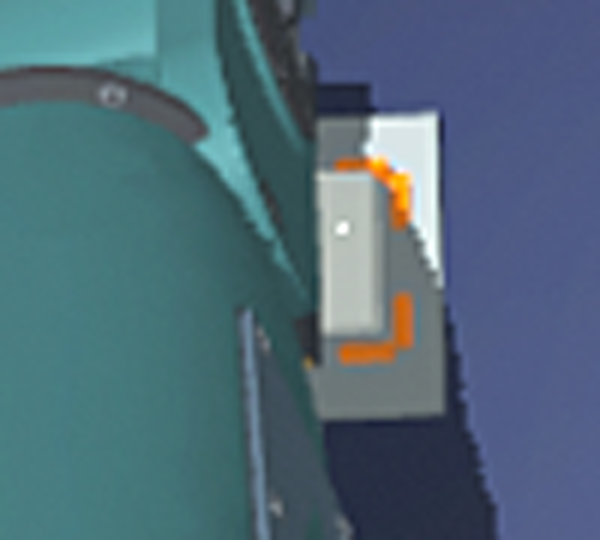

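Run:
```python
from h import *
import pickle
p=pickle.load(open("wrist3.pkl","rb"))
v,r,c=fit_rect(p,[(204.5,154.5),(441,154)],[(-.06,.065),(.06,.065)],.008,[.54,.22,0]);print("plate",v[:2],np.degrees(v[2]),r.tolist(),c.tolist())
zb=.0537-.0246+.02
v2,r2,c2=fit_rect(p,[(250,215),(391,215)],[(-.03,.045),(.03,.045)],zb,[.54,.22,0]);print("block",v2[:2],np.degrees(v2[2]),r2.tolist(),c2.tolist())
cv2.imwrite("pics/w3c.png",cv2.resize(p["image"][140:260,190:450],None,fx=3,fy=3,interpolation=2)[:,:,::-1])
```

```text
plate [0.5438 0.2227] 3.3588265255640604 [[-1.0, -0.1], [1.0, 0.1]] [[201.8000030517578, 154.5], [442.3999938964844, 154.10000610351562]]
block [0.543 0.222] 3.424834173463583 [[-0.3, -0.0], [0.3, 0.0]] [[246.6999969482422, 215.8000030517578], [392.8999938964844, 215.60000610351562]]
```

View pics/w3c.png

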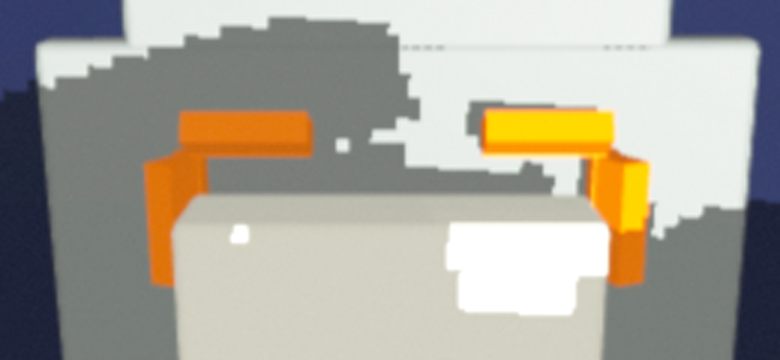

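Call:
apply_moves --plan '[{"tx": 0,"ty": 1,"tz": 1,"spin": 0,"jaw": 56},{"tx": 6,"ty": 1,"tz": 1,"spin": 0,"jaw": 56},{"tx": 12,"ty": 1,"tz": 1,"spin": 0,"jaw": 56},{"tx": 18,"ty": 1,"tz": 1,"spin": 0,"jaw": 56},{"tx": 20,"ty": 1,"tz": 1,"spin": 0,"jaw": 56}]'

```text
t: 7.35
eef_pos: [0.545, 0.2241, 0.2065]
orientation: [[-0.004, -0.058, 0.998], [0.0, 0.998, 0.058], [-1.0, 0.001, -0.004]]
force: [0.2, 0.1, -1.0]
grip_width: 0.65
```

Run:
```python
from h import *
from station import vision
import pickle
goal(.5438,.2235,.0326,3.4)
p=vision.snapshot("wrist");pickle.dump(p,open("wrist4.pkl","wb"))
cv2.imwrite("pics/w4c.png",cv2.resize(p["image"][100:280,170:470],None,fx=2.6,fy=2.6,interpolation=2)[:,:,::-1])
```

```text
t 7.35 grasp [0.5442 0.2241 0.0345] yaw 3.3 grip 59.3 F [ 0.2  0.1 -1. ] tilt [-0.0043  0.0003]
-> tx 1.9 ty -0.5 tz -1.2 spin -0.0017
```

View pics/w4c.png

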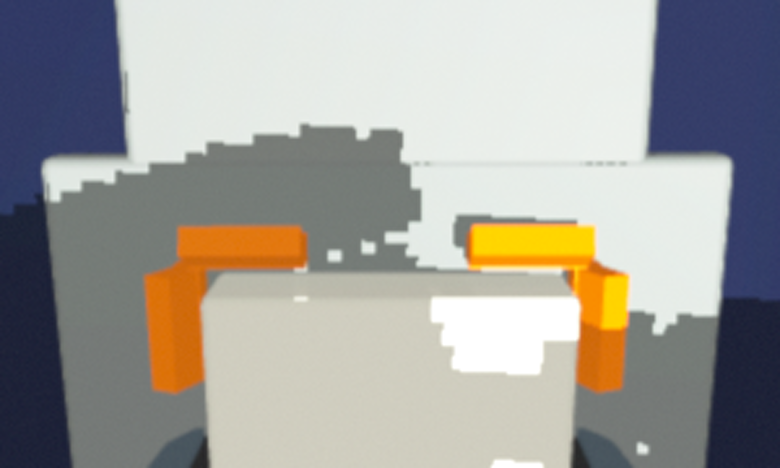

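Call:
apply_moves --plan '[{"tx": 1,"ty": -0.5,"tz": -0.5,"spin": 0,"jaw": 56},{"tx": 2,"ty": -0.5,"tz": -0.5,"spin": 0,"jaw": 56},{"tx": 2.5,"ty": -0.5,"tz": -0.5,"spin": 0,"jaw": 56},{"tx": 2.5,"ty": -0.5,"tz": -0.5,"spin": 0,"jaw": 56}]'

```text
t: 7.9
eef_pos: [0.5445, 0.2236, 0.2046]
orientation: [[-0.005, -0.058, 0.998], [0.0, 0.998, 0.058], [-1.0, 0.0, -0.005]]
force: [-4.3, -2.0, 11.8]
grip_width: 0.652
```

Run:
```python
from h import *
goal(.5438,.2235,.0326,3.4)
```

```text
t 7.9 grasp [0.5437 0.2236 0.0326] yaw 3.3 grip 59.4 F [-4.3 -2.  11.8] tilt [-0.0046  0.0002]
-> tx -0.0 ty -0.0 tz -0.7 spin -0.0017
```

Call:
apply_moves --plan '[{"tx": -0.5,"ty": 0,"tz": 0,"spin": 0,"jaw": 75},{"tx": -0.5,"ty": 0,"tz": 0,"spin": 0,"jaw": 75},{"tx": -0.5,"ty": 0,"tz": 0,"spin": 0,"jaw": 75},{"tx": -25,"ty": 0,"tz": 0,"spin": 0,"jaw": 80},{"tx": -60,"ty": 0,"tz": 0,"spin": 0,"jaw": 80}]'

```text
t: 8.52
eef_pos: [0.5444, 0.2234, 0.2644]
orientation: [[-0.006, -0.058, 0.998], [-0.001, 0.998, 0.058], [-1.0, -0.0, -0.006]]
force: [0.2, 0.2, 0.4]
grip_width: 0.881
```

Run:
```python
from h import *
from station import vision
goal(.5438,.150,.23,-88)
p=vision.snapshot("wrist")
cv2.imwrite("pics/w5.png",p["image"][:,:,::-1])
```

```text
t 8.525 grasp [0.5433 0.2233 0.0924] yaw 3.3 grip 80.3 F [0.2 0.2 0.4] tilt [-0.0065 -0.0005]
-> tx -137.6 ty -73.3 tz -5.7 spin 1.5935
```

View pics/w5.png

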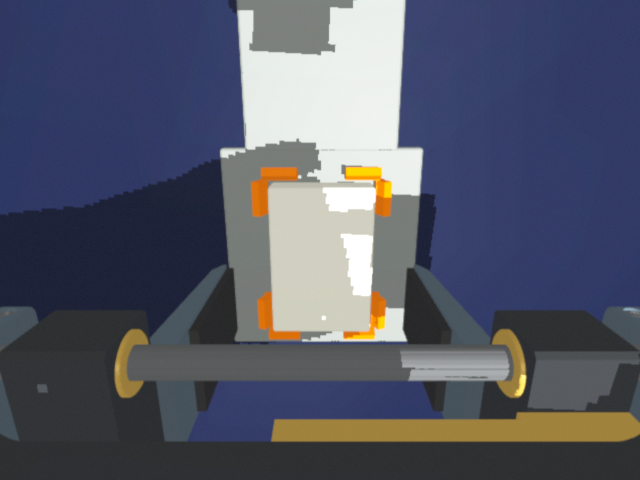

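Call:
apply_moves --plan '[{"tx": -50,"ty": -5,"tz": 0,"spin": 0,"jaw": 80},{"tx": -100,"ty": -25,"tz": -5,"spin": 0.15,"jaw": 80},{"tx": -110,"ty": -75,"tz": -15,"spin": 0.33,"jaw": 80},{"tx": -110,"ty": -130,"tz": -25,"spin": 0.5,"jaw": 80},{"tx": -110,"ty": -185,"tz": -35,"spin": 0.68,"jaw": 80}]'

```text
t: 9.2
eef_pos: [0.5213, 0.0356, 0.3791]
orientation: [[-0.0, 0.587, 0.809], [0.001, 0.809, -0.587], [-1.0, 0.001, -0.001]]
force: [-0.2, -0.4, 0.3]
grip_width: 0.88
```

Run:
```python
from h import *
goal(.475,-.2,.2,-88.5)
```

```text
t 9.2 grasp [0.5213 0.0359 0.2071] yaw -35.96 grip 80.3 F [-0.2 -0.4  0.3] tilt [-0.0002  0.0015]
-> tx 6.8 ty -217.9 tz 100.9 spin 0.9171
```

Call:
apply_moves --plan '[{"tx": 1,"ty": -45,"tz": 20,"spin": 0.18,"jaw": 60},{"tx": 2,"ty": -90,"tz": 40,"spin": 0.36,"jaw": 50},{"tx": 4,"ty": -135,"tz": 62,"spin": 0.54,"jaw": 40},{"tx": 6,"ty": -180,"tz": 84,"spin": 0.72,"jaw": 40},{"tx": 7,"ty": -218,"tz": 101,"spin": 0.9,"jaw": 40}]'

```text
t: 9.82
eef_pos: [0.4745, -0.2019, 0.3717]
orientation: [[0.0, 0.999, 0.037], [0.001, 0.037, -0.999], [-1.0, 0.0, -0.001]]
force: [0.3, 0.6, -0.1]
grip_width: 0.437
```

Run:
```python
from h import *
from station import vision
import pickle
goal(.5495,-.1985,.1,-88.5)
p=vision.snapshot("wrist");pickle.dump(p,open("w6.pkl","wb"))
cv2.imwrite("pics/w6.png",p["image"][:,:,::-1])
```

```text
t 9.825 grasp [ 0.4745 -0.2016  0.1997] yaw -87.9 grip 39.9 F [ 0.3  0.6 -0.1] tilt [0.     0.0013]
-> tx 99.7 ty 75.1 tz -0.5 spin 0.0105
```

View pics/w6.png

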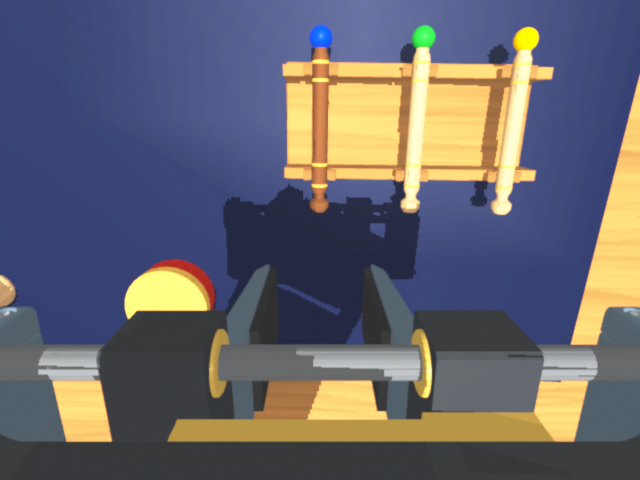

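Run:
```python
from h import *
import pickle
p=pickle.load(open("w6.pkl","rb"));im=p["image"];hsv=cv2.cvtColor(im,cv2.COLOR_RGB2HSV).astype(int);H,S,V=hsv[...,0],hsv[...,1],hsv[...,2]
for s,c,m in comps((H>105)&(H<125)&(S>190)&(V>150),40):
    if c[1]<60: print(c,s);b=c
# shank: brown columns per row 55..75 .. 
xs=[];
for y in list(range(84,165)):
    r=im[y,300:340].astype(int);d=np.where(r[:,0]<150)[0]
    d=d[(d>5)&(d<35)]
    if len(d): xs.append((y,300+np.median(d),len(d)))
xs=np.array(xs);print(xs[::10])
L=np.polyfit(xs[:,0],xs[:,1],1);print(L)
cv2.imwrite("pics/w6c.png",cv2.resize(im[15:225,270:380],None,fx=2.8,fy=2.8,interpolation=0)[:,:,::-1])
B=ray(p,b,.044)
A=[ray(p,(np.polyval(L,y),y),.047) for y in(90,160)]
print(B,A,"yaw shank",np.degrees(np.arctan2(*(A[0]-A[1])[[1,0]])))
K=ray(p,(319.5,204.5),.044);print("knob",K,np.linalg.norm(B-K),"mid",(B+K)/2,"yaw",np.degrees(np.arctan2(*(B-K)[[1,0]])))
```

```text
[320.5065  36.2559] [310  25  22  22 383]
[[141. 314.   1.]]
[ -0. 314.]
[ 0.6107 -0.1972  0.044 ] [array([ 0.5749, -0.1938,  0.047 ]), array([ 0.5249, -0.1953,  0.047 ])] yaw shank 1.7911422775681372
knob [ 0.4899 -0.2008  0.044 ] 0.12087336704078462 mid [ 0.5503 -0.199   0.044 ] yaw 1.6904891779793858
```

View pics/w6c.png

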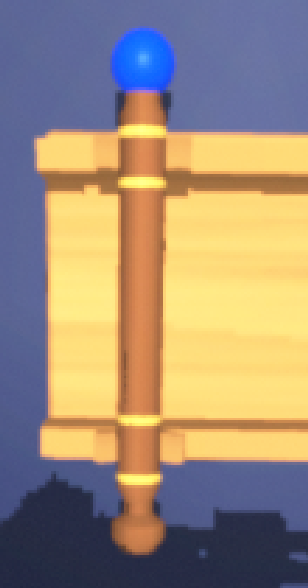

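Run:
```python
from h import *
goal(.5503,-.199,.044,-88.3)
```

```text
t 9.875 grasp [ 0.4741 -0.2046  0.1998] yaw -88.47 grip 40.3 F [-0.2 -0.2  0.1] tilt [0.0002 0.0004]
-> tx 155.8 ty 76.3 tz -3.5 spin -0.0029
```

Call:
apply_moves --plan '[{"tx": 20,"ty": 40,"tz": -2,"spin": 0,"jaw": 40},{"tx": 60,"ty": 76,"tz": -3.5,"spin": 0,"jaw": 40},{"tx": 80,"ty": 76,"tz": -3.5,"spin": 0,"jaw": 40},{"tx": 90,"ty": 76,"tz": -3.5,"spin": 0,"jaw": 40},{"tx": 90,"ty": 76,"tz": -3.5,"spin": 0,"jaw": 40}]'

```text
t: 10.5
eef_pos: [0.5493, -0.199, 0.2817]
orientation: [[-0.001, 1.0, 0.027], [0.001, 0.027, -1.0], [-1.0, -0.001, -0.001]]
force: [0.1, -0.1, 0.8]
grip_width: 0.441
```

Run:
```python
from h import *
from station import vision
import pickle
goal(.5503,-.199,.044,-88.3)
p=vision.snapshot("wrist");pickle.dump(p,open("w7.pkl","wb"))
im=p["image"];hsv=cv2.cvtColor(im,cv2.COLOR_RGB2HSV).astype(int);H,S,V=hsv[...,0],hsv[...,1],hsv[...,2]
for s,c,m in comps((H>105)&(H<125)&(S>190)&(V>150),200):print(c,s,ray(p,c,.044))
cv2.imwrite("pics/w7.png",p["image"][:,:,::-1])
```

```text
t 10.5 grasp [ 0.5492 -0.1989  0.1097] yaw -88.48 grip 40.2 F [ 0.1 -0.1  0.8] tilt [-0.0006  0.0007]
-> tx 65.7 ty 1.1 tz 0.0 spin -0.0031
[319.2568 158.2967] [305 145  29  27 627] [ 0.6103 -0.1971  0.044 ]
```

View pics/w7.png

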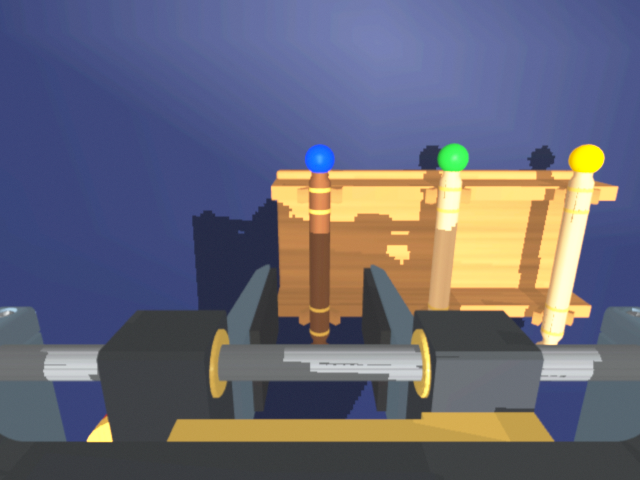

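The dark bobbin with its blue bead at (319,158) is centred between the fingers, so I'll descend and grip it.

Call:
apply_moves --plan '[{"tx": 25,"ty": 1.5,"tz": 0,"spin": 0,"jaw": 40},{"tx": 48,"ty": 1.5,"tz": 0,"spin": 0,"jaw": 40},{"tx": 62,"ty": 1.5,"tz": 0,"spin": 0,"jaw": 40},{"tx": 66,"ty": 1.5,"tz": 0,"spin": 0,"jaw": 40},{"tx": 66,"ty": 1.5,"tz": 0,"spin": 0,"jaw": 40}]'

```text
t: 11.18
eef_pos: [0.5513, -0.1992, 0.217]
orientation: [[0.001, 1.0, 0.026], [0.0, 0.026, -1.0], [-1.0, 0.001, -0.0]]
force: [1.0, 0.1, 0.1]
grip_width: 0.438
```

Run:
```python
from h import *
goal(.5508,-.199,.044,-88.3)
```

```text
t 11.175 grasp [ 0.5514 -0.1992  0.045 ] yaw -88.48 grip 39.9 F [1.  0.1 0.1] tilt [0.001 0.   ]
-> tx 1.0 ty -0.5 tz -0.2 spin -0.0032
```

Call:
apply_moves --plan '[{"tx": 1,"ty": -0.5,"tz": 0,"spin": 0,"jaw": 20},{"tx": 1,"ty": -0.5,"tz": 0,"spin": 0,"jaw": 8},{"tx": 1,"ty": -0.5,"tz": 0,"spin": 0,"jaw": 8},{"tx": 1,"ty": -0.5,"tz": 0,"spin": 0,"jaw": 8},{"tx": 1,"ty": -0.5,"tz": 0,"spin": 0,"jaw": 8}]' --squeeze 15

```text
t: 11.8
eef_pos: [0.5509, -0.1989, 0.2162]
orientation: [[0.001, 1.0, 0.026], [0.001, 0.026, -1.0], [-1.0, 0.001, -0.001]]
force: [0.9, 6.6, 5.1]
grip_width: 0.126
```

Run:
```python
from h import *
goal(.5508,-.199,.2,-88.3)
```

```text
t 11.8 grasp [ 0.551  -0.1988  0.0442] yaw -88.5 grip 11.5 F [0.9 6.6 5.1] tilt [0.001  0.0007]
-> tx -155.8 ty 0.1 tz 0.0 spin -0.0034
```

Call:
apply_moves --plan '[{"tx": 0,"ty": 0,"tz": -0.5,"spin": 0,"jaw": 8},{"tx": -10,"ty": 0,"tz": -0.5,"spin": 0,"jaw": 8},{"tx": -35,"ty": 0,"tz": -0.5,"spin": 0,"jaw": 8},{"tx": -80,"ty": 0,"tz": -0.5,"spin": 0,"jaw": 8},{"tx": -130,"ty": 0,"tz": -0.5,"spin": 0,"jaw": 8}]'

```text
t: 12.42
eef_pos: [0.5504, -0.1984, 0.3477]
orientation: [[0.0, 1.0, 0.026], [0.001, 0.026, -1.0], [-1.0, 0.0, -0.001]]
force: [0.4, -0.1, -0.3]
grip_width: 0.129
```

Run:
```python
from h import *
from station import vision
goal(.5438,.2235,.17,3.4-1.8*0)
p=vision.snapshot("wrist")
cv2.imwrite("pics/w8.png",p["image"][:,:,::-1])
```

```text
t 12.425 grasp [ 0.5505 -0.1983  0.1757] yaw -88.5 grip 11.8 F [ 0.4 -0.1 -0.3] tilt [0.0003 0.0009]
-> tx 6.1 ty 4.4 tz -421.9 spin -1.6039
```

View pics/w8.png

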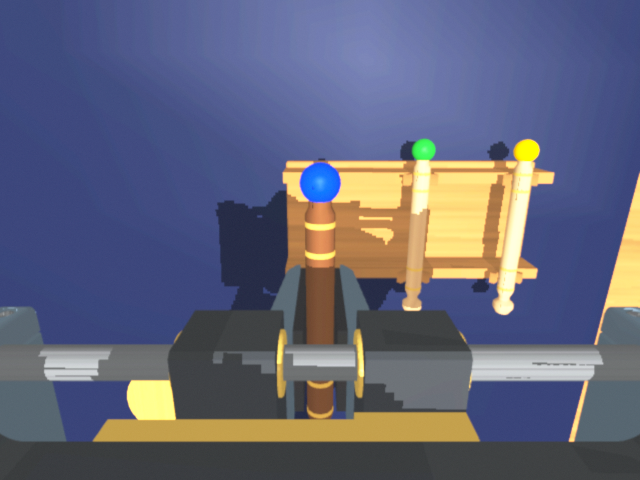

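Call:
apply_moves --plan '[{"tx": -5,"ty": 0,"tz": -20,"spin": -0.15,"jaw": 8},{"tx": -10,"ty": 0,"tz": -60,"spin": -0.32,"jaw": 8},{"tx": -10,"ty": 0,"tz": -100,"spin": -0.49,"jaw": 8},{"tx": -10,"ty": 0,"tz": -140,"spin": -0.66,"jaw": 8},{"tx": -10,"ty": 0,"tz": -180,"spin": -0.83,"jaw": 8}]'

```text
t: 13.1
eef_pos: [0.5471, -0.0179, 0.3645]
orientation: [[0.008, 0.651, 0.759], [-0.002, 0.759, -0.651], [-1.0, 0.004, 0.008]]
force: [0.5, 0.3, -0.4]
grip_width: 0.13
```

Run:
```python
from h import *
goal(.5438,.17,.185,3.4)
```

```text
t 13.1 grasp [ 0.5486 -0.0183  0.1925] yaw -40.63 grip 11.9 F [ 0.5  0.3 -0.4] tilt [ 0.0083 -0.0021]
-> tx 7.1 ty 140.4 tz -124.9 spin -0.7684
```

Call:
apply_moves --plan '[{"tx": 1,"ty": 28,"tz": -25,"spin": -0.16,"jaw": 8},{"tx": 2,"ty": 56,"tz": -50,"spin": -0.32,"jaw": 8},{"tx": 3,"ty": 84,"tz": -75,"spin": -0.48,"jaw": 8},{"tx": 5,"ty": 112,"tz": -100,"spin": -0.64,"jaw": 8},{"tx": 7,"ty": 140,"tz": -125,"spin": -0.768,"jaw": 8}]'

```text
t: 13.72
eef_pos: [0.5433, 0.1709, 0.3575]
orientation: [[0.009, -0.064, 0.998], [-0.002, 0.998, 0.064], [-1.0, -0.003, 0.009]]
force: [0.2, -0.2, -0.1]
grip_width: 0.128
```

Run:
```python
from h import *
goal(.5438,.2235,.17,3.4)
```

```text
t 13.725 grasp [0.5448 0.1706 0.1855] yaw 3.64 grip 11.6 F [ 0.2 -0.2 -0.1] tilt [ 0.0089 -0.002 ]
-> tx 15.4 ty 52.5 tz 3.7 spin 0.0042
```

Call:
apply_moves --plan '[{"tx": 5,"ty": 20,"tz": 0,"spin": 0,"jaw": 8},{"tx": 10,"ty": 40,"tz": 1,"spin": 0,"jaw": 8},{"tx": 15,"ty": 52,"tz": 2,"spin": 0.004,"jaw": 8},{"tx": 15.5,"ty": 53,"tz": 2,"spin": 0.004,"jaw": 8},{"tx": 15.5,"ty": 53,"tz": 2,"spin": 0.004,"jaw": 8}]'

```text
t: 14.35
eef_pos: [0.5421, 0.2235, 0.3418]
orientation: [[0.009, -0.059, 0.998], [-0.002, 0.998, 0.059], [-1.0, -0.003, 0.009]]
force: [1.2, -0.7, -1.0]
grip_width: 0.131
```

Run:
```python
from h import *
from station import vision
import pickle
goal(.5438,.2235,.17,3.4)
for n in["wrist","scene","top"]:
    p=vision.snapshot(n);pickle.dump(p,open(n+"9.pkl","wb"));im=p["image"]
    if n=="scene": im=cv2.resize(im[90:270,310:470],None,fx=3.3,fy=3.3,interpolation=2)
    if n=="top": im=cv2.resize(im[170:270,90:260],None,fx=4,fy=4,interpolation=2)
    cv2.imwrite(f"pics/{n}9.png",im[:,:,::-1])
```

```text
t 14.35 grasp [0.5436 0.2231 0.1698] yaw 3.37 grip 11.9 F [ 1.2 -0.7 -1. ] tilt [ 0.0087 -0.0021]
-> tx -0.1 ty -0.1 tz 1.7 spin -0.0005
```

View pics/wrist9.png

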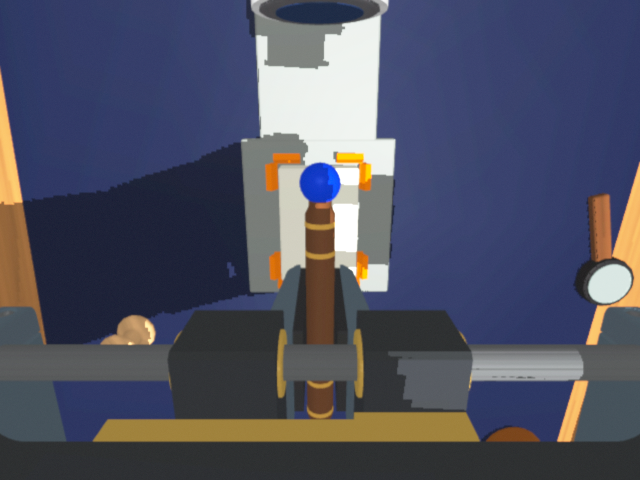

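View pics/scene9.png

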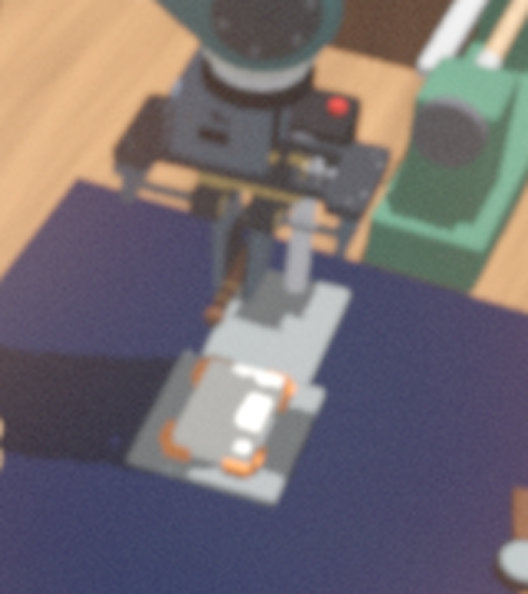

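View pics/top9.png

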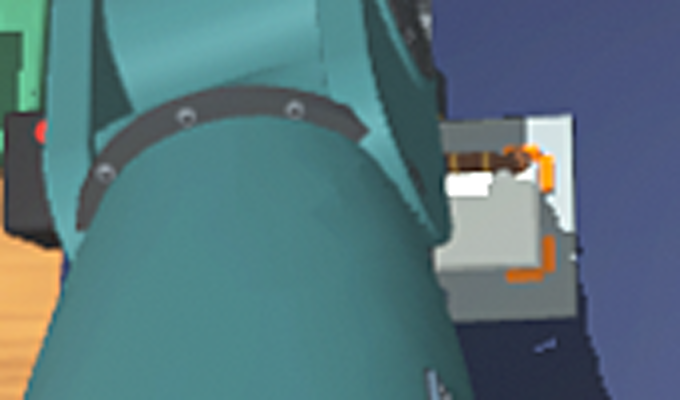

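Run:
```python
from h import *
from station import status
import pickle
s=status.state();R=np.array(s["orientation"]);t=np.array(s["eef_pos"])
g=t+R[:,0]*.172; B=g+R[:,1]*.059; K=g-R[:,1]*.059
print("g",g,"axis",R[:,1],"yaw",np.degrees(np.arctan2(R[1,1],R[0,1]))-90)
w=pickle.load(open("wrist9.pkl","rb"));im=w["image"];hsv=cv2.cvtColor(im,cv2.COLOR_RGB2HSV).astype(int);H,S,V=hsv[...,0],hsv[...,1],hsv[...,2]
for s_,c,m in comps((H>105)&(H<125)&(S>190)&(V>150),300):
    print("bead seen",c,s_[:4],cv2.minEnclosingCircle(np.argwhere(m)[:,::-1].astype(np.float32)),"pred",proj(w,B))
for o in(-.044,-.05,-.03,.03,.044,.049): print(o,proj(w,g+R[:,1]*o))
for n in("scene","top"):
    p=pickle.load(open(n+"9.pkl","rb"));print(n,"knob pred",proj(p,K),"z+5",proj(p,K+[0,0,.005]),"y+5",proj(p,K+[0,.005,0]),"x+5",proj(p,K+[.005,0,0]))
p=pickle.load(open("scene9.pkl","rb"));cv2.imwrite("pics/s9c.png",cv2.resize(p["image"][150:210,350:420],None,fx=9,fy=9,interpolation=0)[:,:,::-1])
p=pickle.load(open("top9.pkl","rb"));cv2.imwrite("pics/t9c.png",cv2.resize(p["image"][190:250,190:250],None,fx=10,fy=10,interpolation=0)[:,:,::-1])
cv2.imwrite("pics/w9c.png",cv2.resize(im[150:430,270:370],None,fx=2.1,fy=2.1,interpolation=0)[:,:,::-1])
```

```text
g [0.5437 0.2231 0.1701] axis [-0.0587  0.9983 -0.0025] yaw 3.3680157457474706
bead seen [319.7544 182.6261] [301 164  39  38] ((319.7763366699219, 182.76112365722656), 19.81816291809082) pred [319.6294 181.5587]
-0.044 [319.9045 403.977 ]
-0.05 [319.9177 414.6682]
-0.03 [319.8726 378.2041]
0.03 [319.7174 252.7083]
0.044 [319.6761 219.3333]
0.049 [319.6609 206.9819]
scene knob pred [375.1135 185.1662] z+5 [375.2526 183.5542] y+5 [375.9477 183.8631] x+5 [377.111 185.804]
top knob pred [218.2557 209.7841] z+5 [217.8142 209.3131] y+5 [215.8196 209.7384] x+5 [218.3584 207.3944]
```

View pics/s9c.png

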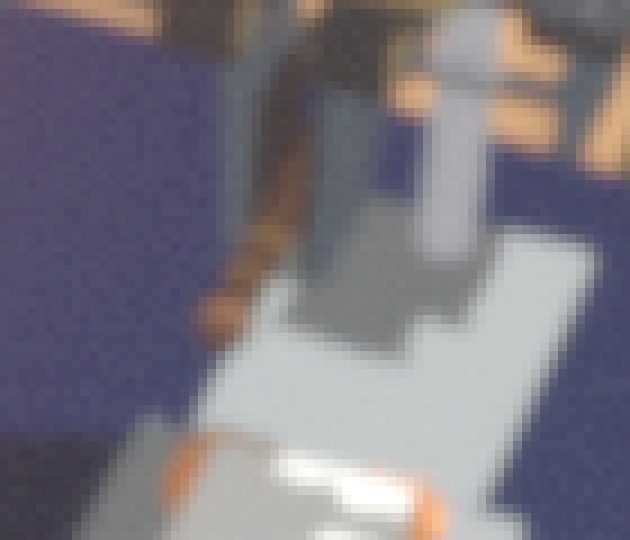

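View pics/t9c.png

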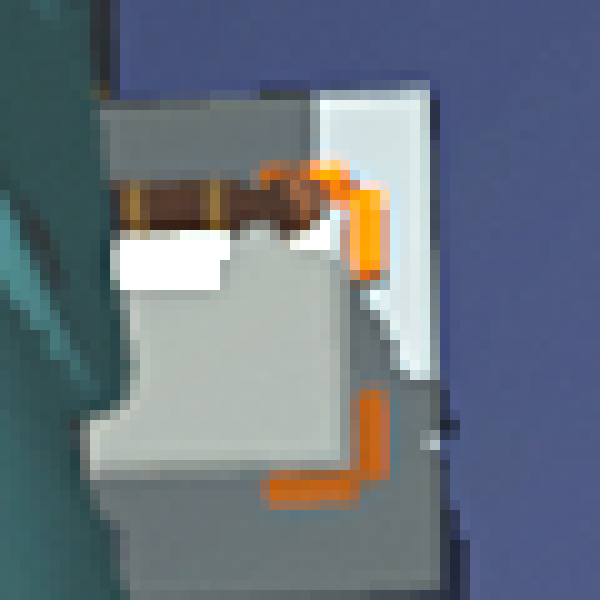

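View pics/w9c.png

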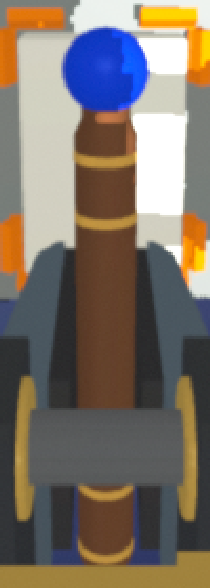

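Run:
```python
from h import *
from station import status
import pickle
from scipy.optimize import brentq
w=pickle.load(open("wrist9.pkl","rb"));im=w["image"]
col=im[190:425,317:323].astype(int).mean(1);q=col[:,0]+col[:,1]-2*col[:,2]
from scipy.signal import find_peaks
pk,_=find_peaks(q,prominence=40);print([(190+i,int(q[i])) for i in pk])
s=status.state();R=np.array(s["orientation"]);t=np.array(s["eef_pos"]);g=t+R[:,0]*.172
for row in [190+i for i in pk]:
    print(row,brentq(lambda o:proj(w,g+R[:,1]*o-R[:,0]*.006)[1]-row,-.08,.08))
goal(.5437,.2232,.17,3.4)
```

```text
[(np.int64(205), 169), (np.int64(227), 207), (np.int64(256), 206), (np.int64(386), 203), (np.int64(416), 202)]
205 0.05114963640436867
227 0.04255853078496319
256 0.03077511110331198
386 -0.029486895609667226
416 -0.0454183264907341
t 14.5 grasp [0.5437 0.2231 0.1701] yaw 3.37 grip 11.4 F [ 0.9 -0.9 -0.6] tilt [ 0.0091 -0.002 ]
-> tx 0.1 ty -0.3 tz 1.5 spin -0.0005
```

Call:
apply_moves --plan '[{"tx": 0,"ty": 0.6,"tz": 0,"spin": 0,"jaw": 8},{"tx": 0,"ty": 0.6,"tz": 0,"spin": 0,"jaw": 8},{"tx": 0,"ty": 0.6,"tz": 0,"spin": 0,"jaw": 8},{"tx": 0,"ty": 0.6,"tz": 0,"spin": 0,"jaw": 8}]'

```text
t: 15.0
eef_pos: [0.5421, 0.224, 0.3421]
orientation: [[0.009, -0.059, 0.998], [-0.002, 0.998, 0.059], [-1.0, -0.002, 0.009]]
force: [-0.6, -0.4, 0.0]
grip_width: 0.129
```

Run:
```python
from h import *
from station import vision,status
goal(.5437,.2235,.17,3.4)
p=vision.snapshot("top");w=vision.snapshot("wrist")
print("dq",np.array(status.state()["dq"]))
cv2.imwrite("pics/t10.png",p["image"][:,:,::-1]);cv2.imwrite("pics/w10.png",w["image"][:,:,::-1])
d=cv2.absdiff(cv2.imread("pics/t10.png"),cv2.imread("pics/top0.png")).max(2);print("rack diff px",(d[185:260,402:465]>40).sum())
m=[(-.03,.045),(.03,.045)]
v,r,c=fit_rect(w,[(279,166),(358,166)],m,.028,[.54,.22,0]);print("block",v[:2],np.degrees(v[2]),r.tolist(),c.tolist())
v,r,c=fit_rect(w,[(243,140),(394,140)],[(-.06,.065),(.06,.065)],.008,[.54,.22,0]);print("plate",v[:2],np.degrees(v[2]),c.tolist())
```

```text
t 15.0 grasp [0.5437 0.2237 0.1701] yaw 3.37 grip 11.8 F [-0.6 -0.4  0. ] tilt [ 0.0091 -0.0019]
-> tx 0.1 ty -0.6 tz 1.6 spin -0.0006
dq [ 0.002  -0.0008 -0.     -0.0027 -0.0004 -0.    ]
rack diff px 0
block [0.5439 0.2236] 3.871172311025179 [[-0.8, -0.1], [0.8, 0.1]] [[277.8999938964844, 168.8000030517578], [357.20001220703125, 167.89999389648438]]
plate [0.5437 0.223 ] 3.130000908681011 [[241.1999969482422, 139.3000030517578], [394.29998779296875, 139.6999969482422]]
```

View pics/t10.png

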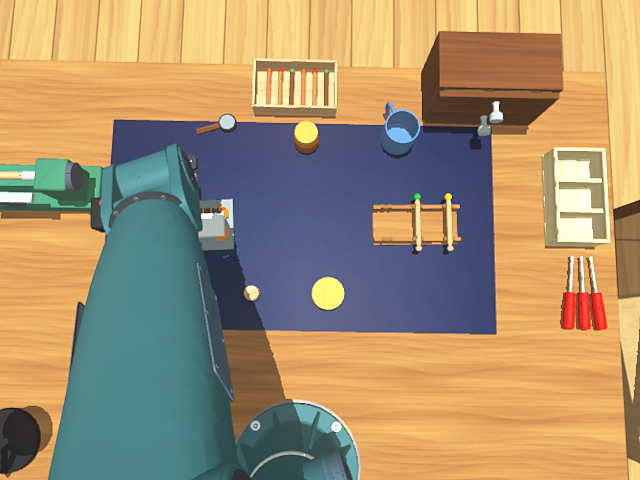

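View pics/w10.png

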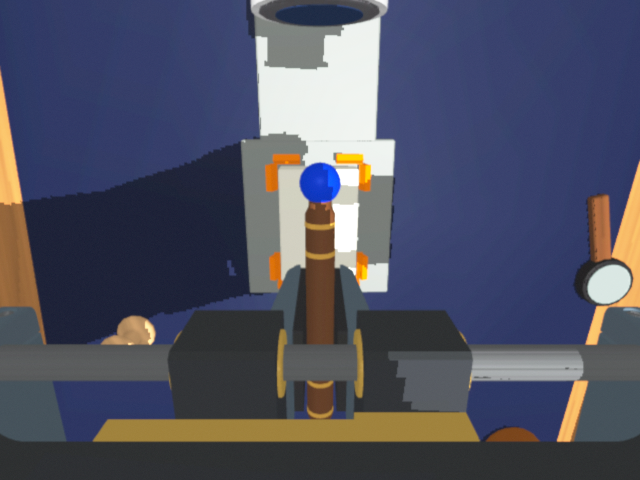

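The block sits square in its pocket with the bobbin held above it, bead at (320,183) pointing at the lens at (318,10). The pale bobbins haven't moved, so I'm handing in.

```bash
python3 -c "
from station import finish_job
print(finish_job())"
```

```text
the job is handed in; nothing more can be done
None
```

The job is handed in at about 15 s of the 54 s allowed. The white reflector block is seated in the pocket and released, and the dark bobbin is still held over it with its blue bead towards the lens.

- **Block:** I took the smaller white block (61 x 91 mm) and lowered it into the pocket until it touched the floor at the expected height, then let go. The last wrist picture puts it within about 1 mm and 1° of square.
- **Bobbin:** it is held at 0.170 m, yaw 3.4° against about 3.3° for the stand. The tilt along its axis is about 0.1°, and the arm is at rest. Its middle is within about 1 mm of the focus point by the wrist and scene cameras.
- **Other bobbins:** the rack region of the top picture, with both pale bobbins, is unchanged from the start. The mug, jar, tin, spool and loupe look unmoved in the last top picture.

**Small disagreements:**
- The top camera showed the knob end about 1.5 px (roughly 3 mm) further back than predicted, which the other two cameras did not confirm.
- The gripper leans about 0.5° about the bobbin's own axis, which does not affect where it points.

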